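# Clamp a seatpost in the bench tube clamp

### The arm

A 7-joint arm with a two-finger parallel gripper is mounted at the origin on the work surface. World frame = base frame: x ahead of the robot, y to its left, z up, the work surface at z = 0. Lengths are in mm, angles in rad, forces in N, time in s.
With the tool pointing down it reaches from about 400 to 850 mm from the base axis. Payload 10.4 kg.
Tool frame: the origin (TCP) lies on the centre line of the jaws, within the pads' length; the fingertips stand 25 mm ahead of it and the grasp point (between the pads) lies 6 mm ahead of it; z points along the fingers, y is the line along which they close (so a half turn about z gives the same grasp; the last joint's range is limited). The gripper opens to 85 mm and grips with 20 to 120 N. Pads are 22 mm wide; open, the fingers measure 114 mm over their backs; the gripper's body (76 mm by 85 mm) begins 54 mm behind the grasp point. The pads swing forward as they close: fully open they stand 13 mm farther back than shut.
Start: joints at [-1.158, 0.332, -0.065, 1.46, 0.022, 1.35, -0.088], TCP at [263.825, 566.608, 256.338] pointing down, gripper open.
Joint ranges: [-2.6, 2.6], [-0.5, 2.12], [-1.47, 1.34], [0.16, 2.42], [-1.27, 4.41], [0.06, 2.06], [-2.6, 2.6]. Speed limits (rad/s): [2.22, 2.22, 2.79, 2.79, 3.14, 3.14, 3.14].

### API

Orientations are given as a 3x3 rotation matrix whose columns are the frame's x, y, z axes.
In Python, from cell import get_obs, read_camera, camera_params, hand_in gives the robot as it stands.
- The arm moves only by the tool apply_moves, never from a script. Its argument "deltas" is a list that holds one entry, the list of rows, each a list of 7 numbers: the finger opening in m, from 0 to 0.0854, then the shift along the world's x, y, z in m, then the turn, a rotation vector about the world's x, y, z in degrees. In form: [[[jaw, x, y, z, wx, wy, wz], ...]]. A call has 1 to 12 rows; each row is the pose to reach, as a shift and turn from the pose commanded when the call began; what a row does not reach only later rows make up. A row lasts 1/12 s, in which the tool goes at most 41.7 mm and 7.16 degrees, less where a joint would pass 70% of its speed; a pose out of reach is approached as far as the arm can. A call with a gripper value outside its range is refused whole. The fingers move at their own pace and stop on an object; the grip force is fixed at half the most. Time passes only in rows, so rows that repeat a pose let the fingers close. It gives the time, the measured TCP pose, the force, the opening and the grip force at its end, in the units of the state.
- get_obs(): the state, without advancing time (a new reading comes with each control period).
- read_camera(name): name is "side" or "top"; returns the picture (480x640x3 uint8, blue, green, red); there is no depth.
- camera_params(name): a dict with "camera_matrix" (3x3 intrinsics, pixels), "world_to_cam" (4x4, takes a point from world to camera coordinates). Camera axes: x right, y down, z forward; pixel columns grow to the right and rows downward; lengths in mm; the calibration is good to about 2 mm. A picture is of the moment at which its call begins. camera_params takes no time and is no camera call.
- hand_in(): hands the job in; it is judged then, once.
The state is a dict: "time_s": time; "joint_positions": joint angles; "qvel": joint speeds; "effort": joint torques, N m; "tool_pos": TCP position; "ee_rot": TCP orientation; "force": force on the tool from outside, world axes, zero at the start; "moment": the same for the moment, N m; "gripper_width": finger opening in mm; "grasp_force": force on a finger pad.
Only numpy, scipy, OpenCV 4.12 (cv2) and the standard library are available. Lean on these libraries where they do the work, as an engineer would, in place of code of your own. Each camera call takes 0.05 s, during which the arm holds its last target. There are 200 camera calls.

### The job

Clamp the carbon seatpost in the blue bench clamp: swing the hinged jaw over and press it gently down on the post, then draw the swing bolt out by its red handle, swing it up into the jaw's slot so that its brass nut goes in between the lip and the yellow guard, and let it drop home behind the lip. Do not force anything, keep the post where it lies and leave the other things on the bench alone.

Things in the scene. Friction and masses are not known exactly. Their poses are not given: they have to be found in the camera images.
- clamp: Blue tube clamp bolted to the bench, on a dark steel foot 140 x 140 x 12 mm. Origin: on the bench under the middle of the saddle. x runs along the post, y across to the swing bolt's side, z up. The post's axis lies at z 105 mm. Hinge lines run along x: the jaw's at y -40, z 105 mm, the bolt's at y +45, z 38 mm.
- jaw (a joint): Angle of the hinged upper jaw, rad: 0 = shut on the post, grows as it opens (about the clamp's +x), to 1.9. The hinge is stiff (0.3 N m): the jaw stays where it is left and must be pushed over and then down until it is felt to sit on the post. 5 to 15 N at the pad does it; jaw on post must stay under 70 N. 44 mm wide along x, 0.35 kg. Shut, its top is flat, 137 mm above the bench, y -26 to +30.
- jaw_pad (a point): Centre of the dark rubber pad (32 mm along x, 26 mm across, 4 mm thick) on the jaw's outer, top face, where one pushes; moves with the jaw. With the jaw shut it lies at y +9, z 141 mm of the clamp: 49 mm along and 36 mm out from the hinge line. Its y axis points away from the hinge, z out of the pad.
- bolt (a joint): Lean of the swing bolt, rad: 0 = upright, home in the jaw's slot; grows as it leans out to the clamp's +y, to 1.15. It stays where it is left.
- draw (a joint): How far handle, 8 mm rod and nut are drawn out along the bolt's own axis, m: 0 to 0.022, against a spring (5 N at first, 10 N at the end) that pulls them back when let go. With the nut resting home it reads 0 to 0.014.
- handle_mid (a point): Centre of the red T-handle at the bolt's outer end: a sleeve 22 mm across and 30 mm long, lying along the clamp's x, 125 mm from the bolt's hinge line when not drawn. The sleeve turns freely about its own length, so pinched from above end to end (along the clamp's x) it lets the bolt swing between the fingers. When home it is 163 to 177 mm above the bench.
- bolt_hinge (a point): Middle of the bolt's hinge line. The brass nut on the rod (20 mm across, 8 mm thick) has its middle 53 mm short of the handle's centre (its underside 68 mm from this line when not drawn), but it has been screwed up to 6.5 mm either way along the rod. That is not measured: it must be seen or felt.
- keeper (a point): Middle of the slotted keeper at the jaw's free end, on the floor where the nut shall rest: with the jaw shut at y +45, z 113 mm of the clamp, 75 mm above the bolt's hinge line. Slot 11 mm wide, open to +y. A lip 4 mm high runs along the floor's outer edge, its outer face 14 mm out (+y) of this point; below it the front face goes on 14 mm down.
- guard (a point): Middle of the yellow slotted guard that roofs the keeper: 5 mm thick, its underside 14.8 mm above the floor. The nut slips in only with its underside about 5 to 7 mm above the floor; lower it bumps on lip or face, higher on the guard. Press lightly when it bumps (stay under 40 N, some 20 N at the handle) and draw a little more until it slips in, till the rod meets the slot's end (bolt upright); then let it down.
- post: Black carbon seatpost with a silver cross head at its +x end, 31 mm across, 230 mm long, about 0.26 kg, lying loose in the clamp's rubber V saddle along the clamp's x. Origin: middle of its length, on its axis.
- grease: Green grease jar, 60 mm across, 70 mm high, standing; bystander. Origin: centre of its underside.
- oil: Aluminium oil can with a yellow band, 42 mm across, 110 mm high, standing; bystander. Origin: centre of its underside.
- wrench: Steel wrench, 170 mm long, lying on the bench; bystander. Origin: its middle.
- dish: Black open parts dish 90 x 70 x 30 mm; bystander. Origin: centre of its underside.
There are look-alikes about, which are no part of the job. Of the things that look like the clamp, the smallest one is meant.

How it is judged (in metres and radians):
On the way, in this order (a step that is already met when the one before it is completed fails the run):
1. the jaw is swung over and down on the post (value of joint jaw below 0.05 rad and value of joint bolt above 0.4 rad), for 0.2 s.
2. the bolt is swung up into the slot, its nut inside the keeper (value of joint bolt below 0.08 rad and value of joint jaw below 0.06 rad), for 0.2 s.
At the end, for the whole second after the job is handed in: The jaw is shut on the post (within 0.05 rad), the bolt stands upright in the slot (within 0.04 rad) with its nut resting on the keeper's floor under spring load (over 2 N), all at rest, and the post lies within 20 mm of where it lay (value of joint jaw below 0.05 rad and value of joint bolt below 0.04 rad and contact force between bolt and jaw above 2 N and distance of post from where it was at the start of the episode below 0.02 m and velocity of joint bolt below 0.05 rad/s); the robot touches nothing.
It fails at once if the jaw presses the post with more than 70 N (contact force between jaw and post above 70 N).
It fails at once if nut and jaw are jammed together with more than 40 N (contact force between bolt and jaw above 40 N).
It fails at once if the post is shifted more than 20 mm (distance of post from where it was at the start of the episode above 0.02 m).
It fails at once if a bystander is disturbed (distance of any of grease, oil, wrench, dish from where it was at the start of the episode above 0.02 m).
It also fails if it takes over 72 s, if anything falls off the work surface, if the arm or the gripper's body presses on something with over 40 N, if the wrist force passes 120 N, or if a joint passes its speed limit or range.

## Working session

There is one attempt and no reset: what is moved stays moved. The work goes in short steps, Python scripts to look and compute and a tool call to move; the robot and the scene stay as the last step left them, time stands still between calls to the robot, and variables do not carry over. Pictures are saved under pics/ and viewed, at most 10 in all, crops included, and the job is handed in when it is done.

Besides the shell and the picture viewer there is one more tool, called after "Emit:" as name(argument=value, ...), one argument or row to a line, values as JSON. apply_moves: Moves the arm, as the interface text tells. Its arguments: {"type":"object","properties":{"deltas":{"type":"array","items":{"type":"array","items":{"type":"array","items":{"type":"number"}}}}},"required":["deltas"]}

```bash
mkdir -p pics; ls
python3 - <<'E'
from cell import *
import cv2,numpy as np
for n in("top","side"):
    cv2.imwrite(f"pics/{n}0.png",read_camera(n)); p=camera_params(n); print(n,np.round(p["camera_matrix"],1).tolist(),np.round(p["world_to_cam"],3).tolist())
o=get_obs();print(o)
E
```

```text
pics
top [[595.4, 0.0, 313.5], [0.0, 595.4, 243.7], [0.0, 0.0, 1.0]] [[0.017, -1.0, 0.013, -19.083], [-0.986, -0.019, -0.165, 569.143], [0.165, -0.01, -0.986, 1473.83], [0.0, 0.0, 0.0, 1.0]]
side [[548.3, 0.0, 319.0], [0.0, 548.3, 238.0], [0.0, 0.0, 1.0]] [[0.955, -0.297, 0.014, -533.149], [-0.131, -0.463, -0.877, 189.728], [0.267, 0.835, -0.481, 1073.989], [0.0, 0.0, 0.0, 1.0]]
{'time_s': 0.1, 'joint_positions': array([-1.15759051,  0.33277902, -0.06471729,  1.46085028,  0.02162763,
        1.34990731, -0.08851299]), 'qvel': array([-0.00049527, -0.00123233, -0.00033905, -0.00264818, -0.00117432,
        0.00029911, -0.0014217 ]), 'effort': array([ 3.03421904e-03, -6.26739550e+01,  4.99683351e-02, -3.92424202e+01,
        1.65309291e-02,  6.93809590e-03,  2.22689033e-05]), 'tool_pos': array([263.71012415, 566.3063571 , 255.61741555]), 'ee_rot': array([[-9.06542216e-01,  4.22114918e-01, -4.54425433e-04],
       [ 4.22115156e-01,  9.06541475e-01, -1.16173751e-03],
       [-7.84312331e-05, -1.24498396e-03, -9.99999222e-01]]), 'force': array([ 0.47807965,  0.54460153, -0.16762177]), 'moment': array([0.05867974, 0.0349236 , 0.0010059 ]), 'grasp_force': 0.0, 'gripper_width': 85.81431209571487}
```

View pics/top0.png

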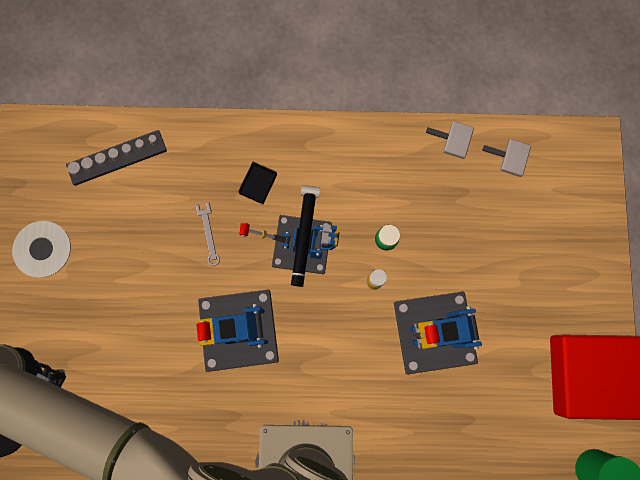

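View pics/side0.png

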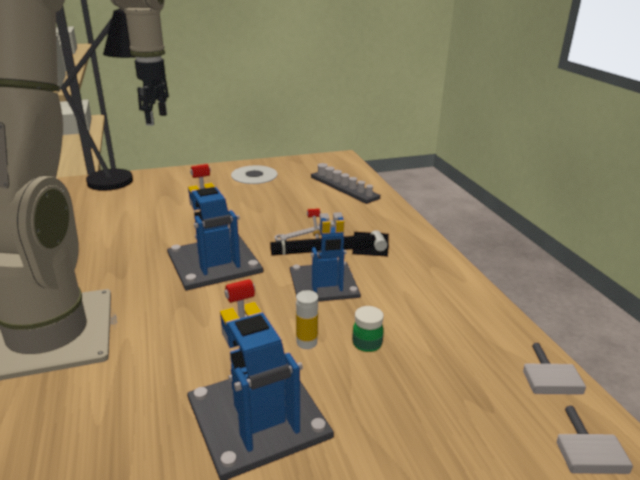

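Three clamps in the top view, at pixels (303,243), (237,330) and (437,333). The one at (303,243) has the smallest foot (about 55 px against 72 px), holds the post, and has its jaw open to the right and its red handle at (244,229). I'll confirm it in a crop and measure.

```bash
cat > h.py <<'E'
from cell import *
import cv2,numpy as np
def ray(n,u,v):
    p=camera_params(n);K=np.array(p["camera_matrix"]);T=np.array(p["world_to_cam"])
    R=T[:3,:3];c=-R.T@T[:3,3];d=R.T@np.linalg.inv(K)@[u,v,1];return c,d/np.linalg.norm(d)
def plane(n,u,v,z):
    c,d=ray(n,u,v);return c+d*(z-c[2])/d[2]
def tri(a,b):
    c1,d1=ray("top",*a);c2,d2=ray("side",*b)
    s=np.linalg.lstsq(np.c_[d1,-d2],c2-c1,rcond=None)[0]
    p,q=c1+s[0]*d1,c2+s[1]*d2;return (p+q)/2,np.linalg.norm(p-q)
def proj(n,P):
    p=camera_params(n);T=np.array(p["world_to_cam"]);q=np.array(p["camera_matrix"])@(T[:3,:3]@P+T[:3,3]);return q[:2]/q[2]
def blobs(im,x0,y0,x1,y1,f,mn=4):
    m=np.zeros(im.shape[:2],np.uint8);h=cv2.cvtColor(im,cv2.COLOR_BGR2HSV)
    m[y0:y1,x0:x1]=(f(h)*1).astype(np.uint8)[y0:y1,x0:x1]
    n,_,s,c=cv2.connectedComponentsWithStats(m)
    return [(c[i].round(1).tolist(),s[i].tolist()) for i in range(1,n) if s[i,4]>=mn]
red=lambda h:((h[...,0]<8)|(h[...,0]>172))&(h[...,1]>150)&(h[...,2]>70)
yel=lambda h:(h[...,0]>18)&(h[...,0]<32)&(h[...,1]>190)&(h[...,2]>110)
sil=lambda h:(h[...,1]<60)&(h[...,2]>110)
E
python3 - <<'E'
from h import *
t=cv2.imread("pics/top0.png");s=cv2.imread("pics/side0.png")
print("top red",blobs(t,230,180,350,290,red));print("top yel",blobs(t,230,180,350,290,yel));print("top sil",blobs(t,265,180,345,290,sil))
print("side red",blobs(s,260,190,400,300,red));print("side yel",blobs(s,260,190,400,300,yel));print("side sil",blobs(s,260,190,400,310,sil))
h=cv2.cvtColor(t,cv2.COLOR_BGR2HSV)
a=cv2.resize(t[175:295,225:345],(480,480),interpolation=cv2.INTER_CUBIC)
b=cv2.resize(s[195:315,265:395][:, :80+0] if 0 else s[190:310,268:348+40][:, :],None,fx=4,fy=4,interpolation=cv2.INTER_CUBIC)
b=cv2.resize(b,(800-480,320)) if 0 else b
cv2.imwrite("pics/crop_t.png",a)
c=np.vstack([a[:, :],]);w=np.zeros((480,800,3),np.uint8)
a=cv2.resize(t[178:288,235:340],None,fx=3.8,fy=3.8,interpolation=cv2.INTER_CUBIC);b=cv2.resize(s[195:305,268:373],None,fx=3.8,fy=3.8,interpolation=cv2.INTER_CUBIC)
cv2.imwrite("pics/crop1.png",np.hstack([a,b])[:, :800])
E
```

```text
top red [([243.9, 228.7], [239, 223, 11, 13, 107])]
top yel [([336.9, 230.0], [335, 226, 4, 8, 22]), ([262.2, 233.9], [260, 231, 4, 6, 10]), ([335.5, 240.9], [334, 238, 4, 8, 17])]
top sil [([310.0, 190.1], [301, 185, 19, 12, 144]), ([283.5, 220.0], [281, 217, 6, 7, 28]), ([325.6, 233.0], [320, 223, 12, 21, 153]), ([286.5, 232.5], [286, 232, 2, 2, 4]), ([284.5, 246.5], [284, 246, 2, 2, 4]), ([317.0, 253.7], [316, 253, 3, 3, 7]), ([277.5, 260.9], [275, 258, 6, 7, 33]), ([319.5, 266.9], [317, 264, 6, 7, 31]), ([296.6, 273.6], [292, 273, 11, 2, 18])]
side red [([313.2, 212.1], [308, 209, 12, 8, 80])]
side yel [([339.8, 225.6], [337, 221, 7, 10, 63]), ([325.8, 226.6], [323, 222, 7, 10, 61])]
side sil [([398.0, 191.0], [396, 190, 4, 4, 10]), ([336.2, 217.6], [331, 213, 13, 13, 68]), ([324.1, 216.4], [320, 214, 9, 7, 46]), ([296.8, 232.7], [275, 217, 45, 30, 231]), ([378.9, 240.1], [371, 231, 15, 19, 170]), ([316.5, 236.0], [316, 235, 2, 3, 6]), ([344.8, 251.4], [344, 250, 2, 4, 5]), ([311.9, 253.9], [311, 253, 3, 3, 8]), ([344.7, 262.3], [344, 261, 3, 3, 6]), ([295.9, 266.8], [292, 265, 9, 5, 30]), ([353.3, 288.3], [349, 286, 9, 6, 42]), ([306.6, 299.9], [296, 290, 23, 20, 402]), ([367.8, 307.8], [357, 306, 23, 4, 68])]
```

View pics/crop1.png

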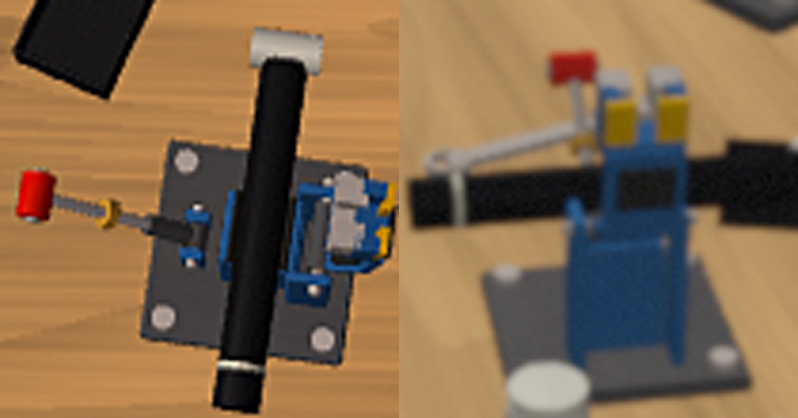

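The crop confirms it: the small clamp, with its jaw standing up and open (yellow guards at about (336,235)) and its bolt leaning out to the left. Next I compute its frame.

```bash
cat >> h.py <<'E'
_A,_B,_C=[plane("top",*p,14) for p in((283.5,220),(277.5,260.9),(319.5,266.9))]
O=(_A+_C)/2;O[2]=0
ex=_A-_B;ey=_B-_C
yaw=np.arctan2(ex[1]+(-ey[0]),ex[0]+ey[1])
R=np.array([[np.cos(yaw),-np.sin(yaw),0],[np.sin(yaw),np.cos(yaw),0],[0,0,1]])
W=lambda p:O+R@np.array(p,float)
C=lambda P:R.T@(np.array(P)-O)
E
python3 - <<'E'
from h import *
print("O",O.round(1),"yaw",np.degrees(yaw).round(2),"pitch",np.linalg.norm(ex),np.linalg.norm(ey),np.degrees(np.arctan2(ex[1],ex[0])),np.degrees(np.arctan2(-ey[0],ey[1])))
for z in(295.9,266.8),(353.3,288.3):print("side screws",C(plane("side",*z,14)).round(1))
print([C(p).round(1) for p in(_A,_B,_C)])
H,e=tri((243.9,228.7),(313.2,212.1));c=C(H);print("handle",H.round(1),e,c.round(1),"lean",np.arctan2(c[1]-45,c[2]-38),"len",np.hypot(c[1]-45,c[2]-38))
for g in((336.9,230),(339.8,225.6)),((335.5,240.9),(325.8,226.6)):
    P,e=tri(*g);print("guard",C(P).round(1),e)
# post axis ends
P,e=tri((310,190.1),(378.9,240.1));print("head",P,C(P),e)
print("postend",C(plane("top",296.6,273.6,105)))
for n,q in dict(handle=H,saddle=W((0,0,105))).items():print(n,np.round(q,1),np.hypot(*q[:2]))
for a in(1.3,1.5,1.7,1.9):  # pad
    y,z=49,36;P=(0,-40+y*np.cos(a)-z*np.sin(a),105+y*np.sin(a)+z*np.cos(a));print(a,np.round(P,1),proj("side",W(P)),proj("top",W(P)))
for k,(u,v,z) in dict(grease=(388,232,70),oil=(377,277,110)).items():print(k,C(plane("top",u,v,z)).round())
E
```

```text
O [575.3  22.6   0. ] yaw -6.93 pitch 109.44014058342039 110.16947769765576 -6.729718874601142 -7.119151376900165
side screws [-54.   59.7  14. ]
side screws [ 57.9 -49.   14. ]Traceback (most recent call last):
  File "<stdin>", line 4, in <module>
NameError: name '_A' is not defined
```

Run:
```python
from h import *
H,e=tri((243.9,228.7),(313.2,212.1));c=C(H);print("handle",H.round(1),e,c.round(1),"lean",np.arctan2(c[1]-45,c[2]-38),"len",np.hypot(c[1]-45,c[2]-38))
for g in((336.9,230),(339.8,225.6)),((335.5,240.9),(325.8,226.6)):
    P,e=tri(*g);print("guard",C(P).round(1),e)
P,e=tri((310,190.1),(378.9,240.1));print("head",P,C(P),e)
print("postend",C(plane("top",296.6,273.6,105)))
for n,q in dict(handle=H,saddle=W((0,0,105))).items():print(n,np.round(q,1),np.hypot(*q[:2]))
for a in(1.3,1.5,1.7,1.9):
    y,z=49,36;P=(0,-40+y*np.cos(a)-z*np.sin(a),105+y*np.sin(a)+z*np.cos(a));print(a,np.round(P,1),proj("side",W(P)),proj("top",W(P)))
for k,(u,v,z) in dict(grease=(388,232,70),oil=(377,277,110)).items():print(k,C(plane("top",u,v,z)).round())
# handle constrained: intersect top ray with plane x.. and circle r=125
for L in np.arange(.4,1.2,.05):
    P=(0,45+125*np.sin(L),38+125*np.cos(L));print(round(L,2),np.round(P),proj("top",W(P)).round(1),proj("side",W(P)).round(1))
```

```text
handle [592.5 163.1 112.6] 0.3541528565382983 [1.000e-01 1.416e+02 1.126e+02] lean 0.9127005924784174 len 122.03633536969112
guard [ 13.9 -82.6 190.1] 0.926673336114728
guard [-13.2 -82.6 190.3] 1.3693151075986034
head [695.43392532   2.75494589 105.71525632] [121.64624631  -5.20847352 105.71525632] 1.2825958805610795
postend [-90.72214054  -1.74716039 105.        ]
handle [592.5 163.1 112.6] 614.5493298900333
saddle [575.3  22.6 105. ] 575.7465622219017
1.3 [  0.  -61.6 161.8] [330.25071452 233.73947504] [326.74351814 236.54792573]
1.5 [  0.  -72.4 156.4] [331.2442612  238.61658831] [331.19588829 237.58094177]
1.7 [  0. -82. 149.] [332.09524992 244.1304847 ] [335.03550023 238.68056377]
1.9 [  0.  -89.9 139.7] [332.7627465  250.03545157] [338.1046444  239.79797938]
grease [  50. -214.   70.]
oil [ -72. -196.  110.]
0.4 [  0.  94. 153.] [262.1 228.2] [316.8 205.3]
0.45 [  0.  99. 151.] [259.8 228.1] [316.3 205.2]
0.5 [  0. 105. 148.] [257.6 228. ] [315.9 205.3]
0.55 [  0. 110. 145.] [255.4 228. ] [315.5 205.6]
0.6 [  0. 116. 141.] [253.4 227.9] [315.1 205.9]
0.65 [  0. 121. 138.] [251.4 227.9] [314.7 206.4]
0.7 [  0. 126. 134.] [249.6 228. ] [314.3 207.1]
0.75 [  0. 130. 129.] [247.8 228. ] [313.9 207.8]
0.8 [  0. 135. 125.] [246.2 228.1] [313.6 208.7]
0.85 [  0. 139. 120.] [244.7 228.2] [313.3 209.6]
0.9 [  0. 143. 116.] [243.2 228.4] [313.  210.7]
0.95 [  0. 147. 111.] [241.9 228.5] [312.7 211.9]
1.0 [  0. 150. 106.] [240.7 228.8] [312.4 213.2]
1.05 [  0. 153. 100.] [239.7 229. ] [312.2 214.6]
1.1 [  0. 156.  95.] [238.7 229.2] [312.  216.1]
1.15 [  0. 159.  89.] [237.9 229.5] [311.8 217.7]
```

Run:
```python
from h import *
o=get_obs();Re=np.array(o["ee_rot"]);print("turn z",np.degrees(yaw-np.arctan2(Re[1,1],Re[0,1])))
T=o["tool_pos"]
print("approach",W((0,-125,175)).round(1),(W((0,-125,175))-T).round(1))
print("ex",R[:,0].round(3),"ey",R[:,1].round(3))
for a in np.arange(1.8,-.01,-.1):
    s,u=56,36;y=-40+s*np.cos(a)-u*np.sin(a);z=105+s*np.sin(a)+u*np.cos(a)
    print(round(a,2),"tcp y,z clamp",round(y-11,1),round(z+25,1))
```

```text
turn z -71.9568778098444
approach [ 560.2 -101.5  175. ] [ 296.5 -667.8  -80.6]
ex [ 0.993 -0.121  0.   ] ey [0.121 0.993 0.   ]
1.8 tcp y,z clamp -98.8 176.4
1.7 tcp y,z clamp -93.9 180.9
1.6 tcp y,z clamp -88.6 184.9
1.5 tcp y,z clamp -82.9 188.4
1.4 tcp y,z clamp -77.0 191.3
1.3 tcp y,z clamp -70.7 193.6
1.2 tcp y,z clamp -64.3 195.2
1.1 tcp y,z clamp -57.7 196.2
1.0 tcp y,z clamp -51.0 196.6
0.9 tcp y,z clamp -44.4 196.2
0.8 tcp y,z clamp -37.8 195.3
0.7 tcp y,z clamp -31.4 193.6
0.6 tcp y,z clamp -25.1 191.3
0.5 tcp y,z clamp -19.1 188.4
0.4 tcp y,z clamp -13.4 185.0
0.3 tcp y,z clamp -8.1 180.9
0.2 tcp y,z clamp -3.3 176.4
0.1 tcp y,z clamp 1.1 171.4
-0.0 tcp y,z clamp 5.0 166.0
```

Emit:
apply_moves(
  deltas=[
    [[0, 0.02, -0.02, 0.03, 0, 0, -6], [0, 0.04, -0.04, 0.06, 0, 0, -12], [0, 0.065, -0.065, 0.075, 0, 0, -18], [0, 0.09, -0.095, 0.075, 0, 0, -24], [0, 0.115, -0.125, 0.075, 0, 0, -30], [0, 0.14, -0.155, 0.075, 0, 0, -36], [0, 0.165, -0.19, 0.075, 0, 0, -42], [0, 0.19, -0.22, 0.075, 0, 0, -48], [0, 0.21, -0.255, 0.075, 0, 0, -54], [0, 0.23, -0.29, 0.075, 0, 0, -60], [0, 0.25, -0.325, 0.075, 0, 0, -66], [0, 0.265, -0.36, 0.075, 0, 0, -72]],
  ],
)

```text
time_s: 1.1
tool_pos: [529.7, 204.4, 331.0]
ee_rot: [[0.127, 0.992, -0.0], [0.992, -0.127, -0.0], [-0.0, -0.0, -1.0]]
force: [0.8, 0.8, 1.0]
gripper_width: 0.5
grasp_force: 0.0
```

Emit:
apply_moves(
  deltas=[
    [[0, 0.004, -0.04, 0, 0, 0, 0], [0, 0.008, -0.08, 0, 0, 0, 0], [0, 0.012, -0.12, 0, 0, 0, 0], [0, 0.016, -0.16, 0, 0, 0, 0], [0, 0.02, -0.2, 0, 0, 0, 0], [0, 0.024, -0.24, 0, 0, 0, 0], [0, 0.028, -0.28, 0, 0, 0, 0], [0, 0.031, -0.308, -0.03, 0, 0, 0], [0, 0.031, -0.308, -0.065, 0, 0, 0], [0, 0.031, -0.308, -0.1, 0, 0, 0], [0, 0.031, -0.308, -0.13, 0, 0, 0], [0, 0.031, -0.308, -0.15, 0, 0, 0]],
  ],
)

```text
time_s: 2.1
tool_pos: [558.3, -101.3, 177.9]
ee_rot: [[0.122, 0.993, -0.004], [0.993, -0.122, 0.0], [-0.0, -0.004, -1.0]]
force: [-0.1, 0.5, -0.1]
gripper_width: -0.4
grasp_force: 0.0
```

Run:
```python
from h import *
t=read_camera("top");s=read_camera("side");cv2.imwrite("pics/n.png",np.hstack([cv2.resize(t[178:288,250:355],None,fx=3.8,fy=3.8,interpolation=cv2.INTER_CUBIC),cv2.resize(s[165:275,278:383],None,fx=3.8,fy=3.8,interpolation=cv2.INTER_CUBIC)])[:,:800])
print(C(get_obs()["tool_pos"]).round(1))
```

```text
[  -2.7 -124.8  177.7]
```

View pics/n.png

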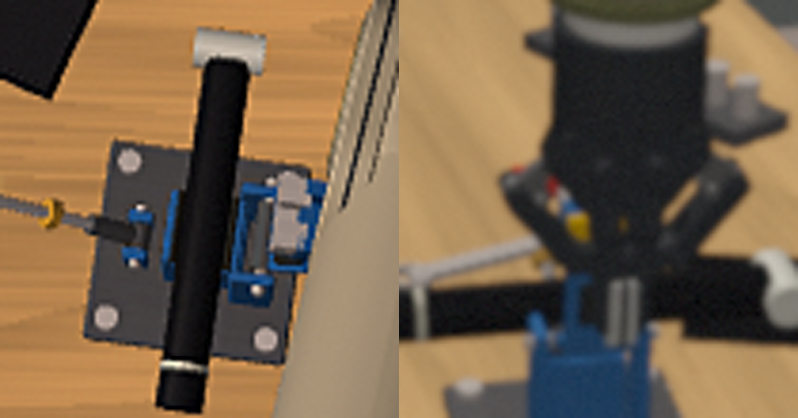

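The closed fingers are beside the jaw's outer face, ready to push. I start toward the clamp's +y.

Emit:
apply_moves(
  deltas=[
    [[0, 0.001, 0.006, 0, 0, 0, 0], [0, 0.002, 0.012, 0, 0, 0, 0], [0, 0.003, 0.018, 0.001, 0, 0, 0], [0, 0.004, 0.022, 0.002, 0, 0, 0], [0, 0.0045, 0.025, 0.003, 0, 0, 0], [0, 0.005, 0.028, 0.004, 0, 0, 0], [0, 0.0055, 0.031, 0.006, 0, 0, 0], [0, 0.006, 0.034, 0.008, 0, 0, 0], [0, 0.0065, 0.037, 0.01, 0, 0, 0], [0, 0.007, 0.04, 0.011, 0, 0, 0], [0, 0.0075, 0.043, 0.012, 0, 0, 0], [0, 0.008, 0.046, 0.013, 0, 0, 0]],
  ],
)

```text
time_s: 3.2
tool_pos: [567.6, -57.7, 195.8]
ee_rot: [[0.124, 0.992, 0.0], [0.992, -0.124, -0.002], [-0.002, 0.001, -1.0]]
force: [-7.1, -8.1, 7.9]
gripper_width: 0.3
grasp_force: 6.0
```

Emit:
apply_moves(
  deltas=[
    [[0, 0.0005, 0.003, 0, 0, 0, 0], [0, 0.001, 0.006, 0, 0, 0, 0], [0, 0.0015, 0.009, 0.001, 0, 0, 0], [0, 0.002, 0.012, 0.001, 0, 0, 0], [0, 0.002, 0.015, 0.002, 0, 0, 0], [0, 0.0025, 0.018, 0.002, 0, 0, 0]],
  ],
)

```text
time_s: 3.7
tool_pos: [570.4, -39.3, 199.3]
ee_rot: [[0.123, 0.992, 0.002], [0.992, -0.123, -0.001], [-0.001, 0.002, -1.0]]
force: [-8.1, -5.1, 18.7]
gripper_width: 0.1
grasp_force: 8.8
```

Run:
```python
from h import *
t=read_camera("top");s=read_camera("side");cv2.imwrite("pics/n2.png",np.hstack([cv2.resize(t[178:288,250:355],None,fx=3.8,fy=3.8,interpolation=cv2.INTER_CUBIC),cv2.resize(s[165:275,278:383],None,fx=3.8,fy=3.8,interpolation=cv2.INTER_CUBIC)])[:,:800])
o=get_obs();print(C(o["tool_pos"]).round(1),R.T@o["force"])
```

```text
[  3.1 -60.8 199.1] [-4.47459742 -3.99999851 14.53681498]
```

View pics/n2.png

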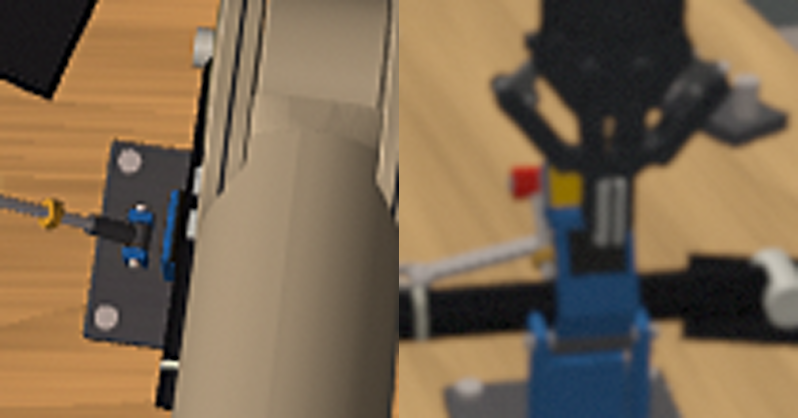

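Emit:
apply_moves(
  deltas=[
    [[0, 0.0006, 0.005, 0.003, 0, 0, 0], [0, 0.0012, 0.01, 0.003, 0, 0, 0], [0, 0.0017, 0.014, 0.003, 0, 0, 0], [0, 0.0022, 0.018, 0.0025, 0, 0, 0], [0, 0.0027, 0.022, 0.002, 0, 0, 0], [0, 0.003, 0.025, 0.001, 0, 0, 0], [0, 0.0035, 0.029, 0, 0, 0, 0], [0, 0.004, 0.032, -0.001, 0, 0, 0]],
  ],
)

```text
time_s: 4.47
tool_pos: [574.7, -4.8, 195.3]
ee_rot: [[0.121, 0.993, 0.001], [0.993, -0.121, 0.0], [0.0, 0.001, -1.0]]
force: [2.4, -1.7, 3.1]
gripper_width: -0.0
grasp_force: 1.8
```

Emit:
apply_moves(
  deltas=[
    [[0, 0.0004, 0.003, -0.0012, 0, 0, 0], [0, 0.0007, 0.006, -0.0026, 0, 0, 0], [0, 0.0011, 0.009, -0.0043, 0, 0, 0], [0, 0.0015, 0.012, -0.006, 0, 0, 0], [0, 0.0018, 0.015, -0.0078, 0, 0, 0], [0, 0.0022, 0.018, -0.0097, 0, 0, 0], [0, 0.0025, 0.0207, -0.012, 0, 0, 0], [0, 0.0028, 0.0234, -0.0143, 0, 0, 0], [0, 0.0031, 0.0255, -0.0168, 0, 0, 0], [0, 0.0034, 0.028, -0.0193, 0, 0, 0]],
  ],
)

```text
time_s: 5.3
tool_pos: [577.5, 23.0, 175.7]
ee_rot: [[0.121, 0.993, -0.001], [0.993, -0.121, 0.0], [0.0, -0.001, -1.0]]
force: [-1.1, -0.9, 2.2]
gripper_width: -0.2
grasp_force: 1.0
```

Emit:
apply_moves(
  deltas=[
    [[0, 0, 0.001, -0.0015, 0, 0, 0], [0, 0, 0.002, -0.003, 0, 0, 0], [0, 0, 0.003, -0.0045, 0, 0, 0], [0, 0, 0.0035, -0.006, 0, 0, 0], [0, 0, 0.004, -0.007, 0, 0, 0], [0, 0, 0.004, -0.008, 0, 0, 0], [0, 0, 0.004, -0.008, 0, 0, 0]],
  ],
)

```text
time_s: 5.88
tool_pos: [577.8, 27.0, 168.0]
ee_rot: [[0.121, 0.993, 0.0], [0.993, -0.121, 0.0], [0.0, 0.0, -1.0]]
force: [0.6, 2.0, 3.5]
gripper_width: -0.1
grasp_force: 1.4
```

Emit:
apply_moves(
  deltas=[
    [[0, 0, 0, -0.001, 0, 0, 0], [0, 0, 0, -0.002, 0, 0, 0], [0, 0, 0, -0.002, 0, 0, 0], [0, 0, 0, -0.003, 0, 0, 0], [0, 0, 0, -0.003, 0, 0, 0]],
  ],
)

```text
time_s: 6.3
tool_pos: [577.9, 26.8, 165.9]
ee_rot: [[0.121, 0.993, 0.001], [0.993, -0.121, 0.001], [0.001, 0.001, -1.0]]
force: [-2.4, 3.8, 11.7]
gripper_width: -0.3
grasp_force: 5.9
```

Emit:
apply_moves(
  deltas=[
    [[0, 0, 0, -0.0005, 0, 0, 0], [0, 0, 0, -0.001, 0, 0, 0], [0, 0, 0, -0.001, 0, 0, 0], [0, 0, 0, -0.001, 0, 0, 0]],
  ],
)

```text
time_s: 6.63
tool_pos: [578.0, 26.9, 165.8]
ee_rot: [[0.121, 0.993, 0.001], [0.993, -0.121, 0.001], [0.001, 0.001, -1.0]]
force: [-7.0, 3.1, 20.1]
gripper_width: -0.2
grasp_force: 10.1
```

Emit:
apply_moves(
  deltas=[
    [[0, 0, 0, 0.01, 0, 0, 0], [0, 0, 0, 0.03, 0, 0, 0], [0.02, 0, 0, 0.06, 0, 0, 0], [0.04, 0, -0.03, 0.08, 0, 0, 0], [0.055, 0, -0.06, 0.09, 0, 0, 0], [0.055, 0, -0.08, 0.09, 0, 0, 0]],
  ],
)

```text
time_s: 7.13
tool_pos: [578.0, -57.3, 256.6]
ee_rot: [[0.124, 0.992, 0.003], [0.992, -0.124, -0.002], [-0.001, 0.003, -1.0]]
force: [0.3, -1.5, 0.8]
gripper_width: 48.2
grasp_force: 0.0
```

Run:
```python
from h import *
t=read_camera("top");s=read_camera("side")
print(get_obs()["force"])
cv2.imwrite("pics/t3.png",t);cv2.imwrite("pics/s3.png",s)
print("red",blobs(t,230,180,350,290,red),blobs(s,260,190,400,300,red))
nut=lambda h:(h[...,0]>14)&(h[...,0]<34)&(h[...,1]>120)&(h[...,2]>60)
yl=lambda h:(h[...,0]>19)&(h[...,0]<34)&(h[...,1]>170)&(h[...,2]>70)
print("yel",blobs(t,250,215,300,260,yl,3),blobs(s,290,195,370,270,yl,3))
cv2.imwrite("pics/n3.png",np.hstack([cv2.resize(t[208:258,236:286],(400,400),interpolation=cv2.INTER_CUBIC),cv2.resize(s[195:245,295:345],(400,400),interpolation=cv2.INTER_CUBIC)]))
```

```text
[-0.89593989 -0.06688346 -0.22942013]
red [([243.9, 228.8], [239, 223, 11, 13, 108])] [([313.2, 212.2], [308, 209, 12, 8, 83])]
yel [([284.9, 227.4], [280, 224, 11, 8, 72]), ([283.0, 238.8], [278, 235, 11, 8, 70])] [([326.9, 222.9], [324, 221, 7, 5, 32]), ([314.2, 223.5], [311, 222, 8, 4, 28])]
```

View pics/n3.png

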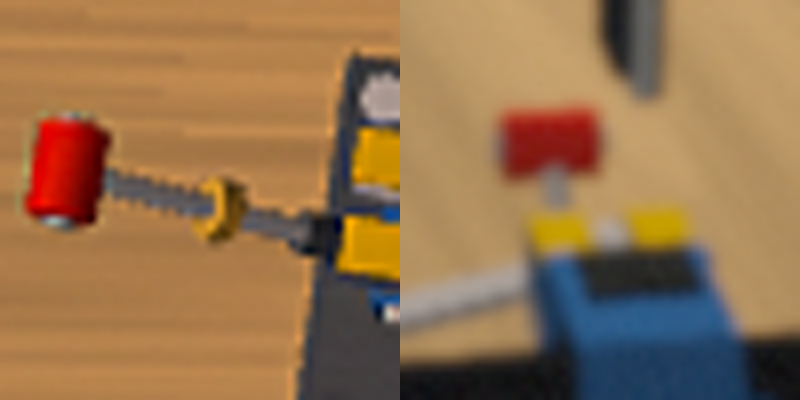

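Run:
```python
from h import *
from scipy.optimize import least_squares
H,e=tri((243.9,228.8),(313.2,212.2));print(H.round(1),e,C(H).round(1))
print("guard top centre, z133 ->",C(plane("top",283.95,233.1,132.8)).round(1))
# handle by top ray & circle 125 about hinge
P=lambda L,r:W((0,45+r*np.sin(L),38+r*np.cos(L)))
s=least_squares(lambda L:(proj("top",P(L[0],125))-[243.9,228.8])[:1],[.9]);L=s.x[0]
print("lean top",L,P(L,125).round(1),proj("top",P(L,125)),proj("side",P(L,125)))
for LL in(L,.913,L+.05):
  for n in(66,69,72,75,78):
    a=proj("top",P(LL,n));h=proj("top",P(LL,125));print(round(LL,2),n,a.round(1),"dist to handle",np.linalg.norm(a-h).round(2),"meas",np.hypot(19.8,4.8).round(2))
o=get_obs();print(C(o["tool_pos"]))
```

```text
[592.4 163.1 112.4] 0.5520844872178221 [  0.  141.5 112.4]
guard top centre, z133 -> [ -0.8  41.6 132.8]
lean top 0.8758526698906182 [592.3 162.6 118. ] [243.9       228.2973116] [313.12644559 210.18139864]
0.88 66 [263.4 233.7] dist to handle 20.18 meas 20.37
0.88 69 [262.4 233.4] dist to handle 19.17 meas 20.37
0.88 72 [261.4 233.1] dist to handle 18.17 meas 20.37
0.88 75 [260.4 232.9] dist to handle 17.16 meas 20.37
0.88 78 [259.5 232.6] dist to handle 16.15 meas 20.37
0.91 66 [262.8 233.7] dist to handle 20.61 meas 20.37
0.91 69 [261.8 233.5] dist to handle 19.59 meas 20.37
0.91 72 [260.8 233.2] dist to handle 18.56 meas 20.37
0.91 75 [259.8 232.9] dist to handle 17.53 meas 20.37
0.91 78 [258.8 232.7] dist to handle 16.5 meas 20.37
0.93 66 [262.6 233.7] dist to handle 20.76 meas 20.37
0.93 69 [261.6 233.5] dist to handle 19.73 meas 20.37
0.93 72 [260.6 233.2] dist to handle 18.69 meas 20.37
0.93 75 [259.6 232.9] dist to handle 17.65 meas 20.37
0.93 78 [258.6 232.7] dist to handle 16.61 meas 20.37
[ 11.55037072 -80.76662501 254.49076615]
```

The nut sits about 66 mm from the hinge line, so it is screwed in about 6 mm. The draw needed is therefore about 19 mm. Going to the handle.

Emit:
apply_moves(
  deltas=[
    [[0.058, 0.003, 0.04, -0.01, 0, 0, 0], [0.058, 0.006, 0.08, -0.01, 0, 0, 0], [0.058, 0.009, 0.12, -0.01, 0, 0, 0], [0.058, 0.011, 0.16, -0.02, 0, 0, 0], [0.058, 0.013, 0.2, -0.04, 0, 0, 0], [0.058, 0.015, 0.217, -0.07, 0, 0, 0], [0.058, 0.015, 0.217, -0.09, 0, 0, 0], [0.058, 0.015, 0.217, -0.11, 0, 0, 0], [0.058, 0.015, 0.217, -0.125, 0, 0, 0], [0.058, 0.015, 0.217, -0.132, 0, 0, 0], [0.058, 0.015, 0.217, -0.132, 0, 0, 0]],
  ],
)

```text
time_s: 8.15
tool_pos: [591.4, 163.2, 119.9]
ee_rot: [[0.121, 0.993, -0.003], [0.993, -0.121, -0.002], [-0.002, -0.003, -1.0]]
force: [-0.5, -0.1, 0.6]
gripper_width: 57.6
grasp_force: 0.0
```

Run:
```python
from h import *
t=read_camera("top");s=read_camera("side")
print("red",blobs(t,230,180,350,290,red),blobs(s,260,190,400,300,red))
cv2.imwrite("pics/n4.png",np.hstack([cv2.resize(t[190:260,220:290],(400,400),interpolation=cv2.INTER_CUBIC),cv2.resize(s[170:240,275:345],(400,400),interpolation=cv2.INTER_CUBIC)]))
o=get_obs();print(C(o["tool_pos"]),o["force"],o["gripper_width"])
```

```text
red [] [([313.3, 212.2], [308, 209, 12, 8, 83])]
[  0.42412228 142.02443891 122.45236278] [-0.22718107  0.34713833 -0.47443134] 57.90127514160629
```

View pics/n4.png

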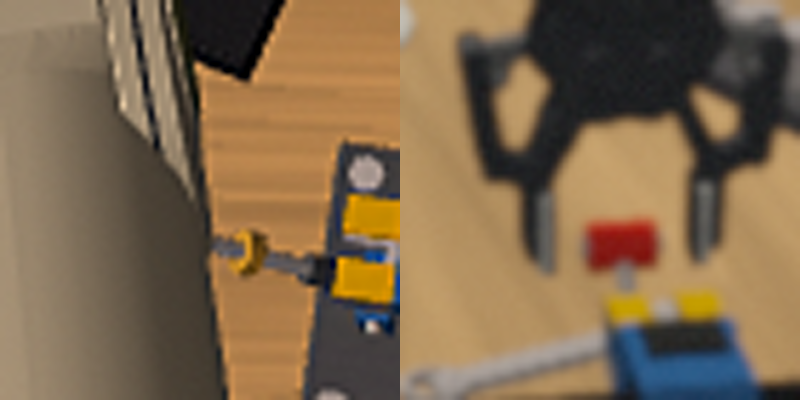

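The fingers straddle the red handle (side view, handle centre near (314,212)), with the tips level with its lower edge. Now I close.

Emit:
apply_moves(
  deltas=[
    [[0.04, 0, 0, 0, 0, 0, 0], [0.03, 0, 0, 0, 0, 0, 0], [0.02, 0, 0, 0, 0, 0, 0], [0.015, 0, 0, 0, 0, 0, 0], [0.015, 0, 0, 0, 0, 0, 0], [0.015, 0, 0, 0, 0, 0, 0]],
  ],
)

```text
time_s: 8.75
tool_pos: [592.7, 164.4, 122.5]
ee_rot: [[0.121, 0.993, 0.0], [0.993, -0.121, 0.001], [0.001, 0.0, -1.0]]
force: [-1.4, 3.8, 3.6]
gripper_width: 28.8
grasp_force: 60.3
```

Emit:
apply_moves(
  deltas=[
    [[0.015, 0.0003, 0.0023, 0.0019, 0, 0, 0], [0.015, 0.0006, 0.0047, 0.0037, 0, 0, 0], [0.015, 0.0009, 0.007, 0.0056, 0, 0, 0], [0.015, 0.0011, 0.0093, 0.0074, 0, 0, 0], [0.015, 0.0014, 0.0116, 0.0093, 0, 0, 0], [0.015, 0.0017, 0.014, 0.0112, 0, 0, 0], [0.015, 0.0017, 0.014, 0.0112, 0, 0, 0], [0.015, 0.0017, 0.014, 0.0112, 0, 0, 0]],
  ],
)

```text
time_s: 9.42
tool_pos: [594.0, 175.7, 132.3]
ee_rot: [[0.123, 0.992, -0.002], [0.992, -0.123, -0.003], [-0.003, -0.001, -1.0]]
force: [-2.5, -6.4, -6.1]
gripper_width: 28.9
grasp_force: 59.6
```

Run:
```python
from h import *
t=read_camera("top");s=read_camera("side");o=get_obs()
print("red",blobs(s,260,180,400,300,red),C(o["tool_pos"]),R.T@o["force"],o["grasp_force"],o["gripper_width"])
c=C(o["tool_pos"]);print("r tool",np.hypot(c[1]-45,c[2]-6-38))
```

```text
red [([313.6, 206.6], [308, 203, 12, 8, 86])] [1.00493215e-01 1.54199561e+02 1.32270173e+02] [-0.74656941 -5.622648   -6.13172787] 59.64527606964111 28.676477206867073
r tool 140.41427111191786
```

Emit:
apply_moves(
  deltas=[
    [[0.015, 0.0004, 0.0031, 0.0027, 0, 0, 0], [0.015, -0.0001, -0.0006, 0.0071, 0, 0, 0], [0.015, -0.0007, -0.0055, 0.0124, 0, 0, 0], [0.015, -0.0013, -0.0106, 0.0174, 0, 0, 0], [0.015, -0.0019, -0.016, 0.0222, 0, 0, 0], [0.015, -0.0026, -0.0216, 0.0267, 0, 0, 0], [0.015, -0.0033, -0.0274, 0.031, 0, 0, 0], [0.015, -0.0041, -0.0335, 0.0349, 0, 0, 0], [0.015, -0.0048, -0.0396, 0.0385, 0, 0, 0], [0.015, -0.0056, -0.046, 0.0418, 0, 0, 0], [0.015, -0.0064, -0.0525, 0.0448, 0, 0, 0], [0.015, -0.0064, -0.0525, 0.0448, 0, 0, 0]],
  ],
)

```text
time_s: 10.52
tool_pos: [587.9, 123.3, 178.6]
ee_rot: [[0.123, 0.992, -0.0], [0.992, -0.123, -0.0], [-0.0, -0.0, -1.0]]
force: [-2.4, -5.6, -9.1]
gripper_width: 28.5
grasp_force: 60.0
```

```bash
cat > st.py <<'E'
from h import *
t=read_camera("top");s=read_camera("side");o=get_obs()
c=C(o["tool_pos"]);print("red",blobs(s,260,150,400,300,red),c.round(1),(R.T@o["force"]).round(1),o["grasp_force"],o["gripper_width"])
print("r tool",np.hypot(c[1]-45,c[2]-44),"L",np.arctan2(c[1]-45,c[2]-44))
E
python3 st.py
```

```text
red [([317.5, 198.4], [312, 194, 12, 9, 97])] [1.000e-01 1.024e+02 1.782e+02] [-2.1 -4.6 -8. ] 60.019240379333496 28.62099430051066
r tool 145.96238459231117 L 0.40392915626443726
```

Emit:
apply_moves(
  deltas=[
    [[0.015, -0.0004, -0.0035, 0.0015, 0, 0, 0], [0.015, -0.0008, -0.007, 0.003, 0, 0, 0], [0.015, -0.0012, -0.0105, 0.0042, 0, 0, 0], [0.015, -0.0017, -0.014, 0.0053, 0, 0, 0], [0.015, -0.0017, -0.014, 0.0053, 0, 0, 0]],
  ],
)

```text
time_s: 11.03
tool_pos: [586.2, 110.1, 183.7]
ee_rot: [[0.122, 0.992, 0.0], [0.992, -0.122, -0.0], [-0.0, 0.0, -1.0]]
force: [-2.4, -2.7, -8.5]
gripper_width: 28.9
grasp_force: 60.0
```

```bash
python3 st.py
```

```text
red [([318.4, 198.8], [313, 194, 12, 10, 105])] [  0.2  88.7 183.4] [-2.1 -3.1 -8.1] 60.04040837287903 28.32235710051359
r tool 146.07542178470493 L 0.30361403499474854
```

Emit:
apply_moves(
  deltas=[
    [[0.015, -0.0002, -0.002, 0.0006, 0, 0, 0], [0.015, -0.0005, -0.004, 0.0012, 0, 0, 0], [0.015, -0.0007, -0.0055, 0.0016, 0, 0, 0], [0.015, -0.0007, -0.0055, 0.0016, 0, 0, 0]],
  ],
)

```text
time_s: 11.47
tool_pos: [585.6, 105.4, 185.0]
ee_rot: [[0.121, 0.993, 0.0], [0.993, -0.121, 0.0], [0.0, 0.0, -1.0]]
force: [-2.3, -3.0, -8.5]
gripper_width: 28.9
grasp_force: 60.0
```

Emit:
apply_moves(
  deltas=[
    [[0.015, -0.0002, -0.0015, 0.0004, 0, 0, 0], [0.015, -0.0004, -0.003, 0.0008, 0, 0, 0], [0.015, -0.0005, -0.0045, 0.0011, 0, 0, 0], [0.015, -0.0005, -0.0045, 0.0011, 0, 0, 0]],
  ],
)

```text
time_s: 11.8
tool_pos: [585.1, 100.8, 186.1]
ee_rot: [[0.122, 0.993, -0.0], [0.993, -0.122, -0.0], [-0.0, -0.0, -1.0]]
force: [-2.9, -1.7, -9.1]
gripper_width: 28.7
grasp_force: 59.9
```

Emit:
apply_moves(
  deltas=[
    [[0.015, -0.0002, -0.0015, 0.0003, 0, 0, 0], [0.015, -0.0004, -0.003, 0.0006, 0, 0, 0], [0.015, -0.0005, -0.0045, 0.0009, 0, 0, 0], [0.015, -0.0006, -0.005, 0.001, 0, 0, 0], [0.015, -0.0006, -0.005, 0.001, 0, 0, 0]],
  ],
)

```text
time_s: 12.22
tool_pos: [584.5, 95.9, 187.1]
ee_rot: [[0.122, 0.993, 0.0], [0.993, -0.122, -0.0], [-0.0, 0.0, -1.0]]
force: [-3.1, -2.8, -9.0]
gripper_width: 28.7
grasp_force: 59.9
```

Emit:
apply_moves(
  deltas=[
    [[0.015, -0.0002, -0.0015, 0.0002, 0, 0, 0], [0.015, -0.0004, -0.003, 0.0004, 0, 0, 0], [0.015, -0.0005, -0.0045, 0.0006, 0, 0, 0], [0.015, -0.0006, -0.005, 0.0006, 0, 0, 0], [0.015, -0.0006, -0.005, 0.0006, 0, 0, 0]],
  ],
)

```text
time_s: 12.63
tool_pos: [583.9, 90.9, 187.7]
ee_rot: [[0.122, 0.993, 0.0], [0.993, -0.122, -0.0], [-0.0, 0.0, -1.0]]
force: [-3.6, -1.2, -8.8]
gripper_width: 28.4
grasp_force: 60.0
```

Emit:
apply_moves(
  deltas=[
    [[0.015, -0.0002, -0.0015, 0.0001, 0, 0, 0], [0.015, -0.0004, -0.003, 0.0003, 0, 0, 0], [0.015, -0.0005, -0.0045, 0.0004, 0, 0, 0], [0.015, -0.0006, -0.005, 0.0005, 0, 0, 0], [0.015, -0.0006, -0.005, 0.0005, 0, 0, 0]],
  ],
)

```text
time_s: 13.05
tool_pos: [583.3, 85.9, 188.2]
ee_rot: [[0.122, 0.993, 0.0], [0.993, -0.122, -0.0], [-0.0, 0.0, -1.0]]
force: [-2.7, -1.3, -8.7]
gripper_width: 28.5
grasp_force: 60.0
```

```bash
python3 st.py
```

```text
red [([320.5, 201.6], [315, 196, 12, 11, 105])] [  0.3  63.8 188.1] [-2.  -2.2 -9. ] 59.9702113866806 28.972173098012085
r tool 145.35537571375798 L 0.12943636822050508
```

Emit:
apply_moves(
  deltas=[
    [[0.015, -0.0002, -0.0015, 0.0001, 0, 0, 0], [0.015, -0.0004, -0.003, 0.0002, 0, 0, 0], [0.015, -0.0006, -0.005, 0.0002, 0, 0, 0], [0.015, -0.0008, -0.0065, 0.0003, 0, 0, 0], [0.015, -0.001, -0.008, 0.0003, 0, 0, 0], [0.015, -0.001, -0.008, 0.0003, 0, 0, 0]],
  ],
)

```text
time_s: 13.65
tool_pos: [582.3, 77.8, 188.6]
ee_rot: [[0.122, 0.993, 0.0], [0.993, -0.122, 0.0], [0.0, 0.0, -1.0]]
force: [-3.3, 0.2, -7.8]
gripper_width: 28.7
grasp_force: 60.1
```

Emit:
apply_moves(
  deltas=[
    [[0.015, -0.0002, -0.0015, 0.0, 0, 0, 0], [0.015, -0.0004, -0.003, 0.0, 0, 0, 0], [0.015, -0.0006, -0.005, 0.0, 0, 0, 0], [0.015, -0.0007, -0.006, 0.0, 0, 0, 0], [0.015, -0.0007, -0.006, 0.0, 0, 0, 0]],
  ],
)

```text
time_s: 14.07
tool_pos: [581.7, 71.9, 188.6]
ee_rot: [[0.122, 0.993, 0.0], [0.993, -0.122, 0.0], [0.0, 0.0, -1.0]]
force: [-3.3, 1.3, -5.5]
gripper_width: 28.9
grasp_force: 60.4
```

Emit:
apply_moves(
  deltas=[
    [[0.015, -0.0001, -0.001, 0.0, 0, 0, 0], [0.015, -0.0002, -0.002, 0.0, 0, 0, 0], [0.015, -0.0004, -0.003, 0.0, 0, 0, 0], [0.015, -0.0005, -0.004, 0.0, 0, 0, 0], [0.015, -0.0005, -0.004, 0.0, 0, 0, 0]],
  ],
)

```text
time_s: 14.48
tool_pos: [581.0, 67.7, 188.3]
ee_rot: [[0.122, 0.993, -0.0], [0.993, -0.122, -0.0], [-0.0, -0.0, -1.0]]
force: [-2.8, 0.3, -7.0]
gripper_width: 29.1
grasp_force: 60.2
```

```bash
python3 st.py
python3 - <<'E'
from h import *
t=read_camera("top");s=read_camera("side")
cv2.imwrite("pics/n5.png",np.hstack([cv2.resize(t[190:260,240:310],(400,400),interpolation=cv2.INTER_CUBIC),cv2.resize(s[170:240,285:355],(400,400),interpolation=cv2.INTER_CUBIC)]))
E
```

```text
red [([321.9, 204.8], [316, 200, 13, 10, 114])] [  0.2  45.5 188.2] [-2.4 -0.2 -8.3] 60.207350850105286 28.425572232010232
r tool 144.23770561108188 L 0.0033560058614268465
```

View pics/n5.png

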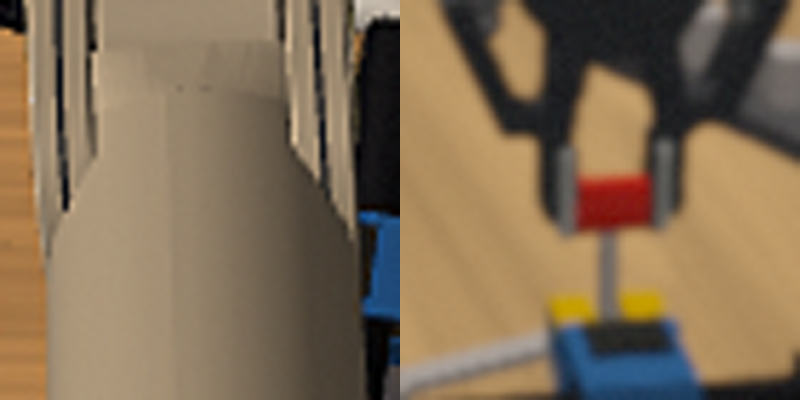

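The bolt stands upright: the rod is between the two yellow guards and the nut is out of sight below them. I press lightly to the slot's end, then let it down.

Emit:
apply_moves(
  deltas=[
    [[0.015, -0.0001, -0.001, 0, 0, 0, 0], [0.015, -0.0002, -0.002, 0, 0, 0, 0], [0.015, -0.0002, -0.002, 0, 0, 0, 0], [0.015, -0.0002, -0.002, 0, 0, 0, 0]],
  ],
)

```text
time_s: 15.02
tool_pos: [580.8, 65.9, 188.3]
ee_rot: [[0.121, 0.993, -0.0], [0.993, -0.121, -0.0], [-0.0, -0.0, -1.0]]
force: [-3.2, 1.0, -9.0]
gripper_width: 28.7
grasp_force: 60.1
```

Emit:
apply_moves(
  deltas=[
    [[0.015, -0.0001, -0.001, 0, 0, 0, 0], [0.015, -0.0002, -0.002, 0, 0, 0, 0], [0.015, -0.0003, -0.0025, 0, 0, 0, 0], [0.015, -0.0003, -0.0025, 0, 0, 0, 0]],
  ],
)

```text
time_s: 15.35
tool_pos: [580.6, 63.5, 188.4]
ee_rot: [[0.121, 0.993, -0.0], [0.993, -0.121, -0.0], [-0.0, -0.0, -1.0]]
force: [-3.2, 1.8, -9.2]
gripper_width: 28.8
grasp_force: 60.0
```

Emit:
apply_moves(
  deltas=[
    [[0.015, -0.0001, -0.001, 0, 0, 0, 0], [0.015, -0.0002, -0.002, 0, 0, 0, 0], [0.015, -0.0002, -0.002, 0, 0, 0, 0]],
  ],
)

```text
time_s: 15.6
tool_pos: [580.3, 61.5, 188.4]
ee_rot: [[0.121, 0.993, -0.0], [0.993, -0.121, 0.0], [0.0, -0.0, -1.0]]
force: [-2.8, 1.0, -9.5]
gripper_width: 28.8
grasp_force: 60.0
```

Emit:
apply_moves(
  deltas=[
    [[0.015, -0.0001, -0.001, 0, 0, 0, 0], [0.015, -0.0002, -0.002, 0, 0, 0, 0], [0.015, -0.0003, -0.0025, 0, 0, 0, 0], [0.015, -0.0003, -0.0025, 0, 0, 0, 0]],
  ],
)

```text
time_s: 15.93
tool_pos: [580.2, 60.7, 188.5]
ee_rot: [[0.12, 0.993, 0.001], [0.993, -0.12, 0.002], [0.002, 0.0, -1.0]]
force: [-1.6, 5.9, -9.9]
gripper_width: 28.7
grasp_force: 59.9
```

```bash
python3 st.py;python3 - <<'E'
from h import *
s=cv2.imread("pics/s3.png")
for L in(0,.05,.1):print(L,proj("side",W((0,45+143.5*np.sin(L),38+143.5*np.cos(L)))))
E
```

```text
red [([323.0, 206.2], [317, 201, 13, 11, 114])] [  0.3  38.5 188.5] [ -2.9   5.4 -10.1] 59.893872141838074 28.93924338821944
r tool 144.64666855558886 L -0.044971932921913836
0 [320.85965126 202.96329202]
0.05 [320.26344096 201.6654991 ]
0.1 [319.67247575 200.53214528]
```

That is the slot's end: the sideways force rises to about 6 N. Now I lower.

Emit:
apply_moves(
  deltas=[
    [[0.015, 0, 0, -0.001, 0, 0, 0], [0.015, 0, 0, -0.002, 0, 0, 0], [0.015, 0, 0, -0.003, 0, 0, 0], [0.015, 0, 0, -0.004, 0, 0, 0], [0.015, 0, 0, -0.004, 0, 0, 0]],
  ],
)

```text
time_s: 16.45
tool_pos: [580.5, 60.8, 185.1]
ee_rot: [[0.12, 0.993, 0.001], [0.993, -0.12, 0.002], [0.002, 0.001, -1.0]]
force: [-3.5, 6.8, -5.2]
gripper_width: 28.5
grasp_force: 60.5
```

Emit:
apply_moves(
  deltas=[
    [[0.015, 0, 0, -0.001, 0, 0, 0], [0.015, 0, 0, -0.002, 0, 0, 0], [0.015, 0, 0, -0.002, 0, 0, 0]],
  ],
)

```text
time_s: 16.7
tool_pos: [580.8, 60.8, 184.3]
ee_rot: [[0.12, 0.993, 0.002], [0.993, -0.12, 0.003], [0.003, 0.002, -1.0]]
force: [-7.3, 6.1, 4.3]
gripper_width: 28.5
grasp_force: 61.7
```

The drop of about 4 mm and the force reversal mean the nut is on the floor. I relax the push, then release.

Emit:
apply_moves(
  deltas=[
    [[0.015, 0, 0, 0.001, 0, 0, 0], [0.03, 0, 0, 0.001, 0, 0, 0], [0.045, 0, 0, 0.001, 0, 0, 0], [0.058, 0, 0, 0.001, 0, 0, 0], [0.058, 0, 0, 0.001, 0, 0, 0], [0.058, 0, 0, 0.001, 0, 0, 0], [0.058, 0, 0, 0.02, 0, 0, 0], [0.058, 0, 0, 0.05, 0, 0, 0], [0.058, 0, 0, 0.08, 0, 0, 0], [0.058, 0, 0, 0.11, 0, 0, 0], [0.058, 0, -0.03, 0.13, 0, 0, 0], [0.058, 0, -0.06, 0.15, 0, 0, 0]],
  ],
)

```text
time_s: 17.7
tool_pos: [580.5, -0.2, 334.4]
ee_rot: [[0.118, 0.993, 0.002], [0.993, -0.118, 0.001], [0.001, 0.002, -1.0]]
force: [1.5, -0.7, -0.3]
gripper_width: 57.9
grasp_force: 0.0
```

Emit:
apply_moves(
  deltas=[
    [[0.058, 0, -0.04, 0, 0, 0, 0], [0.058, 0, -0.08, 0, 0, 0, 0], [0.058, 0, -0.12, 0, 0, 0, 0], [0.058, 0, -0.16, 0, 0, 0, 0], [0.058, 0, -0.2, 0, 0, 0, 0], [0.058, 0, -0.2, 0, 0, 0, 0], [0.058, 0, -0.2, 0, 0, 0, 0], [0.058, 0, -0.2, 0, 0, 0, 0]],
  ],
)

```text
time_s: 18.37
tool_pos: [580.3, -201.0, 332.5]
ee_rot: [[0.122, 0.993, 0.0], [0.993, -0.122, -0.0], [0.0, 0.0, -1.0]]
force: [0.7, 1.0, -0.1]
gripper_width: 57.6
grasp_force: 0.0
```

Run:
```python
from h import *
t=read_camera("top");s=read_camera("side")
print(get_obs()["force"])
a,b=blobs(t,230,180,350,290,red),blobs(s,260,150,400,300,red);print(a,b)
H,e=tri(a[0][0],b[0][0]);print("handle",C(H),e)
print("head",blobs(t,295,180,345,200,sil),blobs(s,365,225,400,255,sil))
cv2.imwrite("pics/n6.png",np.hstack([cv2.resize(t[178:278,240:340],(400,400),interpolation=cv2.INTER_CUBIC),cv2.resize(s[170:270,275:375],(400,400),interpolation=cv2.INTER_CUBIC)]))
```

```text
[ 0.33694816 -0.64541791  0.45412794]
[([284.8, 229.9], [280, 224, 11, 13, 113])] [([321.7, 207.9], [315, 204, 14, 9, 111])]
handle [  0.35882709  38.21938068 172.66983485] 0.7816232993730438
head [([310.0, 190.1], [301, 185, 19, 12, 145])] [([379.0, 240.2], [371, 231, 15, 19, 174])]
```

View pics/n6.png

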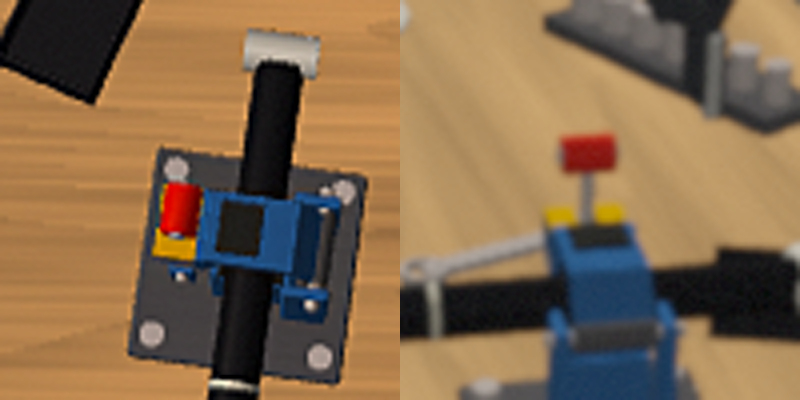

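The handle stands upright over the slot, at top px (285,230) and z about 173 mm, inside the 163–177 mm home range. The nut is held under the guard and the post head has not moved.

```bash
python3 -c "
from cell import *
print(hand_in())"
```

```text
the job is handed in; nothing more can be done
None
```

I clamped the post and handed the job in: jaw shut on the post, bolt upright at the slot's end with its nut down on the keeper floor, and the post not moved. No verdict came back after hand-in.

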